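# Hang a valve slide up to drain in self-closing tweezers

## Robot

A 6-joint arm with a two-finger parallel gripper is mounted at the origin on a cart in front of the work surface, level with it; the furniture and walls round the work are solid. World frame = base frame: x ahead of the robot, y to its left, z up, the work surface at z = 0. Lengths are in mm, angles in rad, forces in N, time in s.
With the tool pointing down it reaches from about 275 to 750 mm from the base axis. Payload 10.2 kg.
Tool frame: the origin (TCP) lies on the front face of the gripper's body, between the roots of the fingers; the fingertips stand 73 mm ahead of it and the grasp point (between the pads) lies 54 mm ahead of it; z points along the fingers, y is the line along which they close (so a half turn about z gives the same grasp; the last joint's range is limited). The gripper opens to 85 mm and grips with 20 to 120 N. Pads are 22 mm wide; open, the fingers measure 114 mm over their backs; the gripper's body (76 mm by 85 mm) begins 54 mm behind the grasp point. The pads swing forward as they close: fully open they stand 13 mm farther back than shut.
Start: joints at [-1.403, 0.313, 1.498, -0, 1.331, -0.223], TCP at [199.975, -485.429, 303.894] pointing down, gripper open.
Joint ranges: [-2.94, 2.94], [-0.97, 2.17], [0.19, 2.56], [-1.23, 4.37], [0.02, 3.11], [-2.88, 2.88]. Speed limits (rad/s): [2.39, 2.39, 3.01, 3.14, 3.14, 3.14].

## Interface

Orientations are given as a unit quaternion [w, x, y, z].
In Python, from rig import * gives the robot as it stands.
- The arm moves only by the tool step_arm, never from a script. Its argument "plan" is a list of rows, each an object with "offset": the shift along the tool's x, y, z in cm, a list of three; "rot": the turn, a rotation vector about the tool's x, y, z in degrees, a list of three; "gripper": the finger opening in cm, from 0 to 8.54. In form: [{"offset": [x, y, z], "rot": [wx, wy, wz], "gripper": gripper}, ...]. A call has 1 to 12 rows; each row is the pose to reach, as a shift and turn from the pose commanded when the call began, along the tool's axes at that moment; what a row does not reach only later rows make up. A row lasts 1/10 s, in which the tool goes at most 50 mm and 8.59 degrees, less where a joint would pass 70% of its speed; a pose out of reach is approached as far as the arm can. A call with a gripper value outside its range is refused whole. The fingers move at their own pace and stop on an object; "squeeze" is the grip in N (left out, the last holds). Time passes only in rows, so rows that repeat a pose let the fingers close. It gives the time, the measured TCP pose, the force, the opening and the grip force at its end, in the units of the state.
- sense(): the state, without advancing time (a new reading comes with each control period).
- capture(name): name is "scene" or "side" or "wrist"; returns a dict with "color" (480x640x3 uint8, red, green, blue), "depth" (480x640 float32, mm along the optical axis (not along the pixel's ray), 0 where there is no reading), "vertical_fov" (degrees; the focal length in pixels is half the picture's height over the tangent of half this angle, whatever the lens; pixels are square), "cx", "cy" (the principal point, pixels), "rvec" (rotation vector, rad) and "tvec" (3), from world to camera coordinates, as OpenCV has them; the wrist camera has in their place "mount" (4x4, takes a point from camera to tool coordinates, whose origin is the TCP and whose axes are the flange's). Camera axes: x right, y down, z forward; pixel columns grow to the right and rows downward; lengths in mm; the calibration is good to about 2 mm. A picture is of the moment at which its call begins: read the wrist's pose just before it.
- finish_job(): hands the job in; it is judged then, once.
The state is a dict: "time_s": time; "joints": joint angles; "dq": joint speeds; "tau": joint torques, N m; "eef_pos": TCP position; "ee_rot": TCP orientation; "force": force on the tool from outside, world axes, zero at the start; "wrist_torque": the same for the moment, N m; "grip_width": opening from 0.0 (shut) to 1.0 (fully open); "grip_force": force on a finger pad.
Only numpy, scipy, OpenCV 4.12 (cv2) and the standard library are available. Lean on these libraries where they do the work, as an engineer would, in place of code of your own. Each camera call takes 0.05 s, during which the arm holds its last target. There are 200 camera calls.

## Task

The valve slides on the sloping rack are freshly cleaned and must not be touched with the fingers. Take the self-closing tweezers off their stand by squeezing them open, put them squarely around the slide that has the T-shaped head and let go so that they grip it by themselves; then take the tweezers by their middle column and hang them back on the stand with that slide level in their jaws, clear of everything. Leave the two plain slides in the rack and the other things on the bench as they are.

Things in the scene. Friction and masses are not known exactly. Their poses are not given: they have to be found in the camera images.
- stand: Fixed stand, foot 90x110 mm, 120 mm high: two level rails along its x axis, each 50 mm long, 30 wide, 8 thick, upper faces 120 mm above the foot's underside, with a 34 mm slot between them (y -17 to +17 mm); side plates at y = +-44 mm carry them. Open at front, back and top. Origin: centre of the foot's underside. Yaw varies.
- stand_seat (a point): Point midway between the stand's rails at the height of their upper faces; axes as the stand's.
- tweezers: Loose steel self-closing tweezers, 99 mm tall, 90 g, at the start upright on the stand, jaws hanging through the slot. Origin between the jaw tips, z up the tool, jaws and pads move along y. Jaws 12 mm wide (x), 3 thick, 40 long. Flange 30 (x) x 60 (y), z 44-49 mm. Column 20 mm square, z 49-99; gripped on its x faces it leaves the jaws shut. Same when turned half round about z.
- tweezers_seat (a point): Centre of the underside of the tweezers' flange, 44 mm above the jaw tips; axes as the tweezers'.
- tweezers_jaws (a point): Point between the jaws, 8 mm above their tips, where they should grip; axes as the tweezers'.
- tw_arm_left (a joint): Inward travel of each squeeze pad = outward travel of each jaw, m: 0 shut empty (jaw gap 7 mm), 0.0025 gripping a 12 mm slide, 0.008 fully open (gap 23 mm). Pads stand left and right of the column (along y), 14 mm wide, z 60-94 mm, 50 mm over their outer faces at rest, 34 when fully squeezed; 5.4 N on each starts them, 10.2 N opens fully. Let go, they spring back.
- rack: Fixed dark rack, foot 120x130 mm, 75 mm high; its deck slopes 30 degrees, rising along the rack's +x. Three slides lie up the slope side by side, 38 mm apart along y, in 15 mm wide, 10 mm deep notches of two cross-walls (5 mm thick, 28 mm either side of the middle), 22 mm above the deck; between the walls they are free on both sides and below. Origin: centre of the foot's underside. Yaw varies.
- slide_tee: Loose steel valve slide, bar 84 mm long (x), 12 mm wide (y), 14 mm high (z), about 70 g, with a T-head at its +x (upper) end, 26 mm wide and 9 mm long. Origin at the bar's centre; x along the bar, up the slope at the start; z square to the slope. It can lie in any of the three places.
- slide_plain_a: Loose steel slide, the same bar without a head; axes the same. Lies in the rack; to be left there.
- slide_plain_b: Another plain slide like slide_plain_a. Lies in the rack; to be left there.
- oil_can: Loose oil can, 68 mm diameter, 152 mm high with its spout, between stand and rack; origin at its underside. Leave alone.
- tape_roll: Loose roll of tape, 90 mm diameter, 48 mm high. Leave alone.
- spanner_long: Loose spanner, 24x167x7 mm, long axis y. Leave alone.
- bush: Loose bush standing on end, 27 mm diameter, 26 mm high. Leave alone.
- piston_b: Loose steel piston lying on its side, 37x34x37 mm. Leave alone.
- retainer_1: Loose spring retainer ring, 32 mm diameter, 14 mm high. Leave alone.
- test_fixture: Loose metal test fixture, 22x58x52 mm. Leave alone.
Mind the look-alikes: they are no part of the job. Leave any brown look-alike of the stand alone.

How it is judged (in metres and radians):
On the way, in this order (a step that is already met when the one before it is completed fails the run):
1. the tweezers are squeezed open and lifted off the stand (value of joint tw_arm_left above 0.005 m and z of tweezers_seat in the frame of stand above 0.14 m), for 0.1 s.
2. the tweezers, let go by the fingers, grip the T-headed slide by themselves while it still lies in the rack (value of joint tw_arm_left between 0.0015 and 0.004 m and distance between tweezers_jaws and slide_tee below 0.03 m and contact force between the fingers and tweezers below 0.3 N and distance of slide_tee from where it was at the start of the episode below 0.015 m and linear speed of tweezers below 0.02 m/s), for 0.2 s.
3. the slide is lifted clear of the rack in the tweezers (value of joint tw_arm_left between 0.0015 and 0.004 m and distance between tweezers_jaws and slide_tee below 0.03 m and z of slide_tee in the frame of rack above 0.1 m), for 0.2 s.
At the end, for the whole second after the job is handed in: Tweezers at rest upright (6 deg), flange on the rails (height 6 mm, 22 mm from the slot's middle), jaws shut on the T-headed slide by spring (1.5-4 mm, its centre within 30 mm of them); slide level (11 deg), not touching the stand. Plain slides within 12 mm, bystanders within 25 mm of their starts (value of joint tw_arm_left between 0.0015 and 0.004 m and distance between tweezers_jaws and slide_tee below 0.03 m and z of tweezers_seat in the frame of stand between 0.114 and 0.126 m and horizontal distance between tweezers_seat and stand_seat below 0.022 m and angle between tweezers's own z axis and vertical below 0.1 rad and angle between slide_tee's own x axis and vertical between 1.3708 and 1.7708 rad and height (world z) of slide_tee above 0.065 m and contact force between slide_tee and stand below 0.1 N and linear speed of each of tweezers, slide_tee below 0.02 m/s and distance of each of slide_plain_a, slide_plain_b from where it was at the start of the episode below 0.012 m and distance of each of oil_can, tape_roll, spanner_long, bush, piston_b, retainer_1, test_fixture from where it was at the start of the episode below 0.025 m).
It fails at once if a slide touched by the fingers or the arm (contact force between any of the fingers, the arm and slide_tee above 0.5 N or contact force between any of the fingers, the arm and slide_plain_a above 0.5 N or contact force between any of the fingers, the arm and slide_plain_b above 0.5 N).
It fails at once if the T-headed slide dropped on the bench (height (world z) of slide_tee below 0.035 m).
It fails at once if a plain slide disturbed (distance of any of slide_plain_a, slide_plain_b from where it was at the start of the episode above 0.012 m).
It fails at once if a bystander disturbed (distance of any of oil_can, tape_roll, spanner_long, bush, piston_b, retainer_1, test_fixture from where it was at the start of the episode above 0.025 m).
It also fails if it takes over 59 s, if anything falls off the work surface, if the arm or the gripper's body presses on something with over 40 N, if the wrist force passes 120 N, or if a joint passes its speed limit or range.

## Working session

There is one attempt and no reset: what is moved stays moved. The work goes in short steps, Python scripts to look and compute and a tool call to move; the robot and the scene stay as the last step left them, time stands still between calls to the robot, and variables do not carry over. Pictures are saved under pics/ and viewed, at most 10 in all, crops included, and the job is handed in when it is done.

Besides the shell and the picture viewer there is one more tool, called after "Request:" in YAML: its name, and indented under it one key for each argument. step_arm: Moves the arm, as the interface text tells. Its arguments: {"type":"object","properties":{"plan":{"type":"array"},"squeeze":{"type":"number"}},"required":["plan"]}

```bash
mkdir -p pics; ls
cat > h.py <<'E'
from rig import *
import numpy as np, cv2, pickle
from scipy.spatial.transform import Rotation as R
def snap(n,f):
    s=sense(); c=capture(n); c['s']=s
    pickle.dump(c,open(f'pics/{f}.pkl','wb')); cv2.imwrite(f'pics/{f}.png',c['color'][:,:,::-1]); return c
def load(f): return pickle.load(open(f'pics/{f}.pkl','rb'))
def pose(s): 
    q=s['ee_rot']; return np.array(s['eef_pos']),R.from_quat([q[1],q[2],q[3],q[0]])
def cloud(c):
    d=c['depth'].astype(float); f=240/np.tan(np.radians(c['vertical_fov']/2))
    v,u=np.mgrid[:480,:640]
    P=np.stack([(u-c['cx'])*d/f,(v-c['cy'])*d/f,d],-1)
    if 'mount' in c:
        M=np.array(c['mount']); P=P@M[:3,:3].T+M[:3,3]; p,r=pose(c['s']); W=P@r.as_matrix().T+p
    else:
        r=cv2.Rodrigues(np.array(c['rvec'],float))[0]; W=(P-np.array(c['tvec']).ravel())@r
    W[d==0]=np.nan; return W
E
python3 - <<'E'
from h import *
a=snap('scene','sc');b=snap('side','sd')
print(sense())
for c in(a,b):
    r=cv2.Rodrigues(np.array(c['rvec'],float))[0]; print(-r.T@np.array(c['tvec']).ravel(), r[2],c['vertical_fov'])
E
```

```text
pics
{'time_s': 0.1, 'joints': array([-1.40336036e+00,  3.13395471e-01,  1.49833094e+00,  1.06842623e-05,
        1.33099721e+00, -2.23395956e-01]), 'dq': array([-0.00010173, -0.00330009, -0.00090545,  0.00037999,  0.00013836,
       -0.00106454]), 'tau': array([ 2.83941379e-03, -4.12902260e+01, -2.60142410e+01, -1.63462992e-04,
        3.05597183e-03,  8.19463708e-06]), 'eef_pos': array([ 199.97187898, -485.27539967,  303.40288476]), 'ee_rot': array([-5.65116434e-04,  9.80967075e-01,  1.94173319e-01,  2.10066645e-05]), 'force': array([-0.28032028,  0.60408462, -0.21678988]), 'wrist_torque': array([ 0.00904476, -0.04334269, -0.05722287]), 'grip_force': 0.0, 'grip_width': 1.0036489180684633}
[  -6.68703312  705.9001015  1165.91704676] [ 0.38580258 -0.4964754  -0.77760436] 46.81045836749495
[ 276.5474228  -929.3853595   749.21033246] [ 0.20413418  0.80426583 -0.55810906] 50.59393727721229
```

View pics/sc.png

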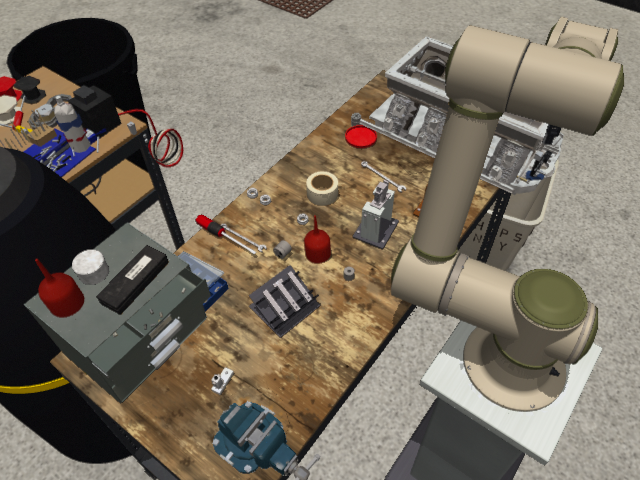

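View pics/sd.png

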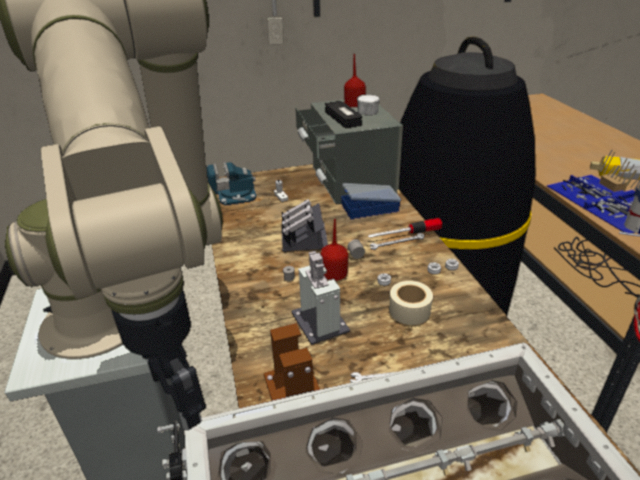

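The grey stand with the tweezers is at about (378,215) in the scene view, and the rack is at (285,298) with the can (317,243) between them. The brown look-alike is at (290,365) in the side view. I'll enlarge these and measure them.

Run:
```python
from h import *
c=load('sc');W=cloud(c)
for n,(u,v) in dict(twtop=(379,185),standfoot=(385,238),rack=(285,300),can=(317,245),tape=(322,185),bush=(349,273)).items(): print(n,W[v-1:v+2,u-1:u+2].reshape(-1,3).mean(0).round(0))
a=cv2.resize(c['color'][255:345,235:335,::-1],None,fx=4,fy=4,interpolation=cv2.INTER_CUBIC)
b=cv2.resize(c['color'][165:255,345:425,::-1],None,fx=4,fy=4,interpolation=cv2.INTER_CUBIC)
cv2.imwrite('pics/crop1.png',np.hstack([a,b]))
# stand: tall points clusters
for nm,c in(('sc',c),('sd',load('sd'))):
    W=cloud(c)
    m=(abs(W[...,2]-120)<4)&(W[...,0]>250)&(W[...,0]<650)&(W[...,1]<0)&(W[...,1]>-350)
    P=W[m]; print(nm,len(P),P.mean(0) if len(P) else 0, P.min(0) if len(P) else 0,P.max(0) if len(P) else 0)
```

```text
twtop [ 469. -142.  174.]
standfoot [ 428. -130.    7.]
rack [504. 197.  43.]
can [531.  34.  68.]
tape [ 683. -189.    6.]
bush [433.  31.  24.]
sc 255 [ 461.14376816 -128.92886092  120.21663926] [ 393.34143361 -266.11914605  116.0290972 ] [497.50248327 -92.22078614 123.9954237 ]
sd 1069 [ 407.98009306 -260.08552618  120.94191698] [ 350.72637836 -349.85139642  116.04568943] [503.47654711 -99.30986866 123.99024386]
```

View pics/crop1.png

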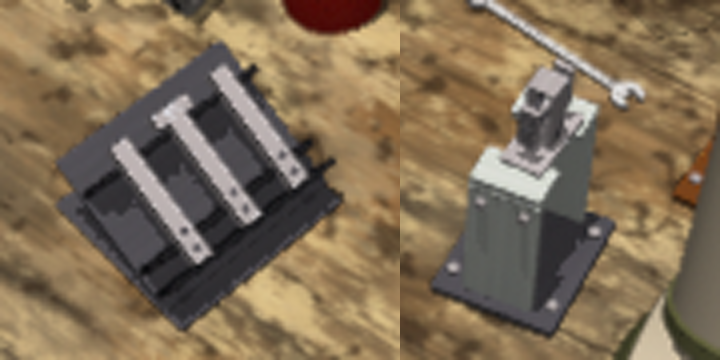

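The T-head slide is the middle one; its head is at scene pixel (278,282), and its lower end at (297,309). I'll work out wrist-camera view poses next.

```bash
cat >> h.py <<'E'
def rel(p,rm):
    """world target TCP pos + R -> offset cm, rot deg in present tool axes, rows needed"""
    p0,r0=pose(sense()); o=r0.inv().apply(np.array(p)-p0)/10; w=(r0.inv()*rm).as_rotvec(degrees=True)
    print('offset',o.round(2),'rot',w.round(1),'rows',round(max(np.linalg.norm(o)/5,np.linalg.norm(w)/8.59),1))
def down(yaw): # tool x at world angle yaw(deg), z down
    return R.from_euler('z',yaw,degrees=True)*R.from_euler('x',180,degrees=True)
E
python3 - <<'E'
from h import *
c=snap('wrist','w0'); print(np.array(c['mount']).round(3),c['vertical_fov'])
p,r=pose(sense()); print(r.as_matrix().round(3))
rel([400,-150,360],r); 
# stand rails points, scene+side, near stand
for nm in('sc','sd'):
    W=cloud(load(nm)); m=(abs(W[...,2]-120)<4)&(W[...,0]>400)&(W[...,0]<540)&(W[...,1]<-60)&(W[...,1]>-200)
    P=W[m]; rct=cv2.minAreaRect(P[:,:2].astype(np.float32)); print(nm,len(P),rct)
W=cloud(load('sc'))
m=(W[...,2]>20)&(W[...,2]<90)&(abs(W[...,0]-504)<75)&(abs(W[...,1]-197)<90); P=W[m]; print(cv2.minAreaRect(P[:,:2].astype(np.float32)))
for u,v in((278,282),(297,309)): print(W[v-1:v+2,u-1:u+2].reshape(-1,3).round(0))
E
```

```text
[[ 1.0000e-03 -9.6300e-01 -2.7100e-01  6.9826e+01]
 [ 1.0000e+00  1.0000e-03  1.0000e-03  1.1960e+00]
 [-1.0000e-03 -2.7100e-01  9.6300e-01 -7.1104e+01]
 [ 0.0000e+00  0.0000e+00  0.0000e+00  1.0000e+00]] 69.50623103063997
[[ 0.925  0.381 -0.   ]
 [ 0.381 -0.925  0.001]
 [ 0.    -0.001 -1.   ]]
offset [ 31.27 -23.39  -5.62] rot [0. 0. 0.] rows 7.9
sc 252 ((467.6791687011719, -142.16033935546875), (51.4515495300293, 97.67787170410156), 9.181051254272461)
sd 346 ((472.564453125, -146.39463806152344), (51.20509338378906, 96.32929229736328), 9.263525009155273)
((509.99822998046875, 191.88096618652344), (134.65451049804688, 106.74647521972656), 79.92725372314453)
[[530. 189.  91.]
 [532. 184.  84.]
 [528. 185.  87.]
 [531. 189.  86.]
 [530. 186.  83.]
 [527. 187.  87.]
 [529. 191.  86.]
 [528. 189.  85.]
 [526. 187.  84.]]
[[467. 201.  47.]
 [465. 200.  49.]
 [463. 198.  47.]
 [464. 205.  51.]
 [463. 202.  48.]
 [460. 202.  52.]
 [463. 206.  49.]
 [461. 205.  50.]
 [461. 201.  46.]]
```

Run:
```python
from h import *
rel([470,-144,370],down(9.2))
```

```text
offset [ 37.97 -21.28  -6.62] rot [-0.1 -0.  13.2] rows 8.8
```

Request:
step_arm:
  plan:
    - {"offset": [0,0,-6.6],"rot": [0,0,0],"gripper": 8.5}
    - {"offset": [4,-2.2,-6.6],"rot": [0,0,3],"gripper": 8.5}
    - {"offset": [8,-4.5,-6.6],"rot": [0,0,6],"gripper": 8.5}
    - {"offset": [12.2,-6.8,-6.6],"rot": [0,0,9],"gripper": 8.5}
    - {"offset": [16.5,-9.2,-6.6],"rot": [0,0,13.2],"gripper": 8.5}
    - {"offset": [20.8,-11.6,-6.6],"rot": [0,0,13.2],"gripper": 8.5}
    - {"offset": [25.1,-14,-6.6],"rot": [0,0,13.2],"gripper": 8.5}
    - {"offset": [29.4,-16.4,-6.6],"rot": [0,0,13.2],"gripper": 8.5}
    - {"offset": [33.7,-18.8,-6.6],"rot": [0,0,13.2],"gripper": 8.5}
    - {"offset": [38,-21.3,-6.6],"rot": [0,0,13.2],"gripper": 8.5}
    - {"offset": [38,-21.3,-6.6],"rot": [0,0,13.2],"gripper": 8.5}
    - {"offset": [38,-21.3,-6.6],"rot": [0,0,13.2],"gripper": 8.5}

```text
time_s: 1.35
eef_pos: [470.4, -143.1, 369.5]
ee_rot: [-0.0, 0.997, 0.081, -0.0]
force: [0.7, -1.0, -0.0]
grip_width: 1.0
grip_force: 0.0
```

Run:
```python
from h import *
c=snap('wrist','w1'); W=cloud(c); print(c['s']['time_s'],pose(c['s'])[0],c['s']['joints'].round(3))
n=(abs(W[...,0]-470)<80)&(abs(W[...,1]+144)<80)
for z,t in((174,3),(120,3),(125,2)):
    m=n&(abs(W[...,2]-z)<t); P=W[m]; print(z,len(P),cv2.minAreaRect(P[:,:2].astype(np.float32)),P.mean(0))
h,e=np.histogram(W[n][:,2],bins=np.arange(0,190,3)); print([(int(a),int(b)) for a,b in zip(e,h) if b>60])
```

```text
1.35 [ 470.39848215 -143.10287363  369.53807639] [-0.534  0.198  1.475 -0.     1.469  0.874]
174 666 ((467.050048828125, -147.26205444335938), (19.89705467224121, 48.84060287475586), 3.9103503227233887) [ 467.50768768 -146.99766001  175.19945863]
120 2343 ((471.1737365722656, -145.7168426513672), (50.132652282714844, 94.2900390625), 8.985822677612305) [ 474.61307482 -144.42492197  120.80981275]
125 831 ((466.9696044921875, -139.68072509765625), (33.400482177734375, 82.17293548583984), 0.5826691389083862) [ 473.33363087 -145.98013943  125.65697371]
[(0, 2451), (6, 1674), (9, 1206), (117, 321), (120, 2022), (123, 545), (126, 331), (144, 113), (165, 137), (168, 163), (171, 94), (174, 572)]
```

View pics/w1.png

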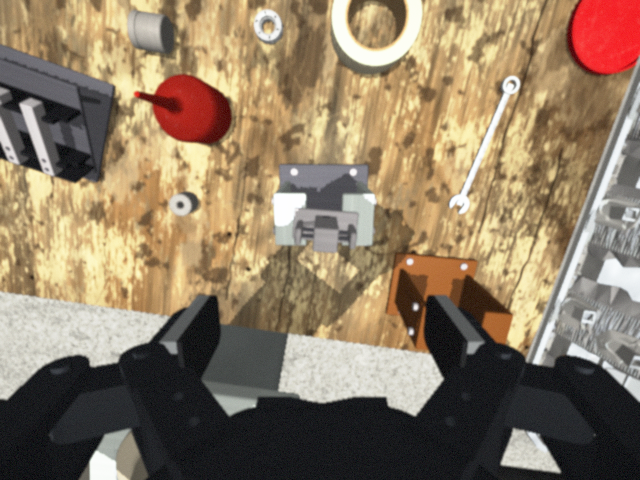

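The stand is at (325,210), and the tweezers are upright on it at (325,232), perhaps turned slightly against it. Next I'll refine the column pose and the rack.

Run:
```python
from h import *
c=load('w1'); W=cloud(c)
a=cv2.resize(c['color'][150:270,260:390,::-1],None,fx=5,fy=5,interpolation=cv2.INTER_CUBIC); cv2.imwrite('pics/crop2.png',a)
n=(abs(W[...,0]-470)<60)&(abs(W[...,1]+146)<50)
for lo,hi in((163,172.5),(172.5,175),(175,179)):
    P=W[n&(W[...,2]>lo)&(W[...,2]<hi)]; print(lo,len(P),cv2.minAreaRect(P[:,:2].astype(np.float32)),P.mean(0),P.min(0),P.max(0))
for v in range(212,256,3): print(v,[int(z) if z==z else 0 for z in W[v,290:362:3,2]])
```

```text
163 416 ((468.578369140625, -147.190185546875), (16.838485717773438, 50.60446548461914), 3.912764310836792) [ 469.012999   -147.20100653  168.64972024] [ 458.60808109 -172.83400895  163.01777466] [ 477.5797519  -122.07916636  172.48574255]
172.5 88 ((467.02520751953125, -147.4960479736328), (19.585163116455078, 19.901830673217773), 4.413697719573975) [ 468.50719275 -147.22331309  174.46860666] [ 457.02170381 -157.63841023  172.58428664] [ 477.44955938 -137.33655124  174.99841846]
175 521 ((466.95318603515625, -147.5209197998047), (19.66843605041504, 19.847454071044922), 3.9103503227233887) [ 467.18076725 -147.4330521   176.01195409] [ 456.67819643 -157.7845535   175.00782126] [ 477.16722923 -137.18567559  178.21364129]
212 [120, 120, 126, 126, 124, 125, 126, 125, 125, 126, 126, 125, 125, 125, 127, 125, 125, 127, 126, 126, 123, 124, 124, 121]
215 [120, 120, 125, 125, 126, 126, 125, 125, 125, 129, 129, 129, 128, 125, 126, 125, 125, 126, 126, 125, 125, 125, 126, 121]
218 [120, 123, 126, 125, 126, 125, 125, 125, 126, 142, 141, 139, 140, 138, 136, 137, 125, 125, 126, 126, 125, 124, 126, 1
[... 671 characters left out ...]
6, 174, 176, 175, 175, 175, 176, 176, 176, 166, 165, 165, 164, 169, 170, 170, 120]
239 [120, 121, 170, 170, 120, 121, 124, 125, 174, 176, 176, 174, 175, 173, 176, 177, 166, 167, 166, 166, 170, 171, 121, 120]
242 [120, 120, 170, 171, 120, 119, 0, 0, 175, 175, 176, 175, 175, 175, 176, 175, 0, 120, 119, 125, 168, 170, 121, 120]
245 [0, 0, -1, 1, 0, 0, 1, 0, 175, 174, 175, 175, 176, 176, 176, 174, -1, 0, 0, -1, 171, 171, 0, -2]
248 [0, 0, 0, -1, 0, -1, 0, -1, 175, 176, 175, 176, 175, 175, 176, 176, -2, 0, 0, -1, 0, 170, 0, 0]
251 [0, 0, 0, 0, -1, 0, 0, -1, 0, 0, 0, 175, 175, 174, 176, 175, 0, 0, -1, 0, 0, 0, 0, 0]
254 [0, -1, 0, 0, 0, 0, 0, 0, 0, 0, 0, -1, 0, 0, -1, 0, -1, 0, 0, 0, 0, -1, -1, 0]
```

View pics/crop2.png

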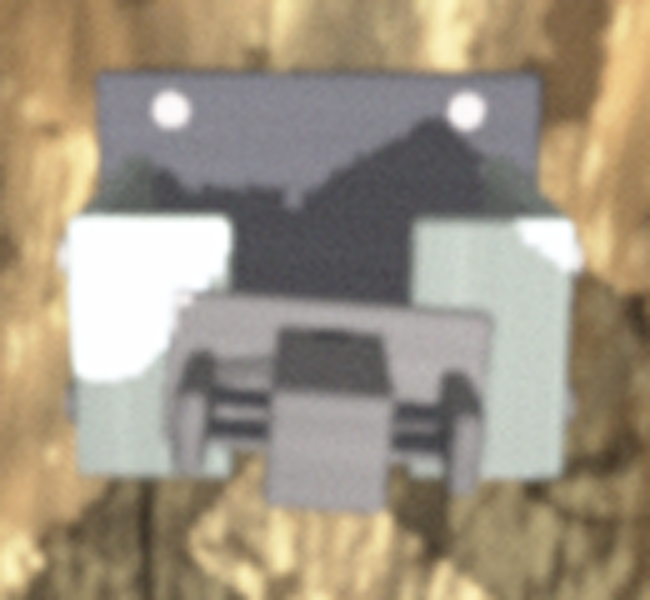

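Run:
```python
from h import *
rel([500,195,320],down(-11))
W=cloud(load('w1')); m=(W[...,0]>380)&(W[...,0]<500)&(W[...,1]<-195)&(W[...,1]>-330)&(W[...,2]>20); print(W[m].max(0),W[m].min(0))
```

```text
offset [  8.39 -32.98   4.96] rot [ 0.   0.  20.2] rows 6.9
[ 497.68240599 -195.00133342  391.89422229] [ 380.00246169 -329.99855511   20.14281937]
```

Request:
step_arm:
  plan:
    - {"offset": [1.2,-4.7,0],"rot": [0,0,3],"gripper": 8.5}
    - {"offset": [2.4,-9.4,0],"rot": [0,0,6],"gripper": 8.5}
    - {"offset": [3.6,-14.1,0],"rot": [0,0,9],"gripper": 8.5}
    - {"offset": [4.8,-18.8,0],"rot": [0,0,12],"gripper": 8.5}
    - {"offset": [6,-23.5,1],"rot": [0,0,15],"gripper": 8.5}
    - {"offset": [7.2,-28.2,3],"rot": [0,0,18],"gripper": 8.5}
    - {"offset": [8.4,-33,5],"rot": [0,0,20.2],"gripper": 8.5}
    - {"offset": [8.4,-33,5],"rot": [0,0,20.2],"gripper": 8.5}
    - {"offset": [8.4,-33,5],"rot": [0,0,20.2],"gripper": 8.5}
    - {"offset": [8.4,-33,5],"rot": [0,0,20.2],"gripper": 8.5}

```text
time_s: 2.4
eef_pos: [500.9, 193.7, 320.5]
ee_rot: [0.0, 0.995, -0.097, 0.0]
force: [-0.1, 0.3, -0.3]
grip_width: 0.992
grip_force: 0.0
```

Run:
```python
from h import *
c=snap('wrist','w2'); W=cloud(c); print(c['s']['time_s'],pose(c['s'])[0],c['s']['joints'].round(3))
h=np.zeros((480,640,3),np.uint8)
cv2.imwrite('pics/w2b.png',cv2.resize(c['color'][60:340,160:530,::-1],None,fx=2.1,fy=2.1,interpolation=cv2.INTER_CUBIC))
```

```text
2.4 [500.87877686 193.65266216 320.51489612] [ 0.151  0.328  1.434 -0.     1.379  1.916]
```

View pics/w2b.png

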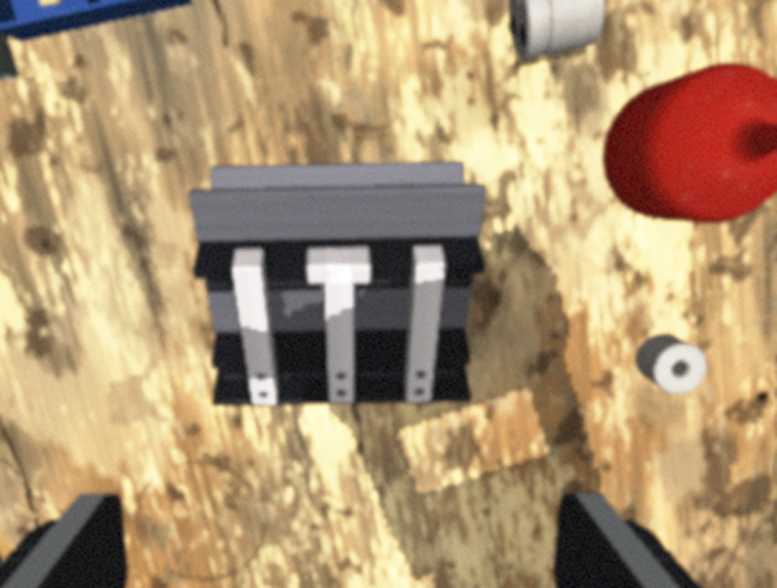

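The T slide is the middle one. Its head is at crop (340,265) and its bar runs down to (342,402). I'll fit its top face.

Run:
```python
from h import *
W=cloud(load('w2'))
def px(x,y): return int(round(160+x/2.1)),int(round(60+y/2.1))
def fit(x0,x1,y0,y1):
    u0,v0=px(x0,y0);u1,v1=px(x1,y1); P=W[v0:v1,u0:u1].reshape(-1,3); P=P[~np.isnan(P).any(1)]
    for _ in range(3):
        c=P.mean(0); n=np.linalg.svd(P-c)[2][2]; n*=np.sign(n[2]); P=P[abs((P-c)@n)<2]
    return c,n,P
for nm,b in dict(tee=(333,350,290,390),left=(250,262,290,370),right=(416,430,290,370)).items():
    c,n,_=fit(*b)
    tilt=np.degrees(np.arccos(n[2])); yaw=np.degrees(np.arctan2(-n[1],-n[0]))
    x=np.array([n[2]*0+np.cos(np.radians(yaw)),np.sin(np.radians(yaw)),0]); x-=n*(x@n); x/=np.linalg.norm(x); y=np.cross(n,x)
    D=W-c; xc=200+0*D[...,0]
    m=(abs(D@n)<2.0)&(abs(D@y)<16)&(abs(D@x)<75)
    Q=np.stack([(D@x)[m],(D@y)[m]],1)
    print(nm,c.round(1),n.round(3),'tilt',tilt.round(1),'yawn',yaw.round(1),len(Q))
    bar=Q[abs(Q[:,1])<9]; r=[]
    for lo in range(-60,60,8):
        s=bar[(bar[:,0]>=lo)&(bar[:,0]<lo+8)] if lo<30 else Q[(Q[:,0]>=lo)&(Q[:,0]<lo+8)]
        if len(s)>5: r.append((lo+4,s[:,1].min().round(1),s[:,1].max().round(1)))
    print(r,'x range',Q[:,0].min().round(1),Q[:,0].max().round(1))
    g=np.array([a for a in r if a[0]<25]); k=np.polyfit(g[:,0],(g[:,1]+g[:,2])/2,1); print('axis skew deg',np.degrees(np.arctan(k[0])).round(2),'off',k[1].round(2))
    xr=Q[abs(Q[:,1])<4][:,0]; lo,hi=xr.min(),xr.max(); L=hi-lo
    o=(lo+42); o3=c+x*o+y*np.polyval(k,o)-7*n; x2=x+np.tan(np.arctan(k[0]))*y
    print('L',L.round(1),'origin',o3.round(1),'axis yaw',np.degrees(np.arctan2(x2[1],x2[0])).round(2))
```

```text
tee [498.4 192.8  69.5] [-0.492  0.096  0.865] tilt 30.1 yawn -11.1 982
[(-40, np.float64(-4.8), np.float64(5.6)), (-32, np.float64(-4.7), np.float64(6.5)), (-24, np.float64(-4.6), np.float64(6.5)), (-16, np.float64(-4.5), np.float64(6.4)), (-8, np.float64(-4.4), np.float64(6.3)), (0, np.float64(-4.3), np.float64(7.1)), (8, np.float64(-4.3), np.float64(7.1)), (16, np.float64(-4.1), np.float64(7.0)), (24, np.float64(-4.1), np.float64(6.9)), (32, np.float64(-8.3), np.float64(8.4)), (40, np.float64(-10.9), np.float64(14.5))] x range -42.8 43.4
axis skew deg 0.84 off 1.21
L 84.4 origin [502.7 193.2  63.8] axis yaw -10.13
left [511.7 229.4  73.5] [-0.495  0.106  0.863] tilt 30.4 yawn -12.1 841
[(-48, np.float64(-6.7), np.float64(4.9)), (-40, np.float64(-6.0), np.float64(5.4)), (-32, np.float64(-6.2), np.float64(5.7)), (-24, np.float64(-6.0), np.float64(5.9)), (-16, np.float64(-5.4), np.float64(6.2)), (-8, np.float64(-5.6), np.float64(6.4)), (0, np.float64(-5.1), np.float64(6.4)), (8, np.float64(-4.8), np.float64(7.0)), (16, np.float64(-5.0), np.float64(6.9)), (24, np.float64(-4.5), np.float64(7.5)), (32, np.float64(-4.3), np.float64(7.2))] x range -51.7 35.5
axis skew deg 1.7 off 0.71
L 86.7 origin [507.4 230.7  62.7] axis yaw -10.1
right [497.1 156.2  72.5] [-0.492  0.104  0.864] tilt 30.2 yawn -11.9 849
[(-48, np.float64(-7.6), np.float64(4.0)), (-40, np.float64(-7.2), np.float64(4.2)), (-32, np.float64(-7.4), np.float64(4.2)), (-24, np.float64(-7.1), np.float64(4.9)), (-16, np.float64(-6.9), np.float64(4.6)), (-8, np.float64(-6.7), np.float64(5.2)), (0, np.float64(-6.2), np.float64(5.5)), (8, np.float64(-6.1), np.float64(5.7)), (16, np.float64(-6.1), np.float64(5.8)), (24, np.float64(-5.9), np.float64(6.1)), (32, np.float64(-5.4), np.float64(6.6)), (40, np.float64(-4.5), np.float64(5.3))] x range -50.0 37.4
axis skew deg 1.57 off -0.52
L 84.2 origin [496.2 155.7  63.9] axis yaw -10.13
```

Run:
```python
from h import *
rel([467,-147.5,300],down(4.0))
```

```text
offset [ 3.26 34.12  2.07] rot [  0.   -0.1 -15.1] rows 6.9
```

Request:
step_arm:
  plan:
    - {"offset": [0.4,4.5,-2],"rot": [0,0,-2],"gripper": 8.5}
    - {"offset": [0.9,9.2,-3],"rot": [0,0,-4],"gripper": 8.5}
    - {"offset": [1.3,14,-3],"rot": [0,0,-6],"gripper": 8.5}
    - {"offset": [1.8,18.8,-3],"rot": [0,0,-8],"gripper": 8.5}
    - {"offset": [2.2,23.6,-2],"rot": [0,0,-10],"gripper": 8.5}
    - {"offset": [2.7,28.4,-1],"rot": [0,0,-12],"gripper": 8.5}
    - {"offset": [3.1,32.5,0],"rot": [0,0,-14],"gripper": 8.5}
    - {"offset": [3.3,34.1,2.1],"rot": [0,0,-15.1],"gripper": 8.5}
    - {"offset": [3.3,34.1,2.1],"rot": [0,0,-15.1],"gripper": 8.5}
    - {"offset": [3.3,34.1,2.1],"rot": [0,0,-15.1],"gripper": 8.5}
    - {"offset": [3.3,34.1,2.1],"rot": [0,0,-15.1],"gripper": 8.5}
    - {"offset": [3.3,34.1,2.1],"rot": [0,0,-15.1],"gripper": 8.5}

```text
time_s: 3.65
eef_pos: [467.9, -145.0, 299.9]
ee_rot: [0.0, 0.999, 0.036, 0.001]
force: [0.3, -0.2, 0.7]
grip_width: 0.996
grip_force: 0.0
```

Run:
```python
from h import *
rel([467,-147.5,208],down(4.0)); s=sense(); print(s['time_s'],pose(s)[0],s['joints'].round(2))
```

```text
offset [-0.12  0.23  9.19] rot [ 0.1 -0.1  0.1] rows 1.8
3.65 [ 467.88345958 -145.01448051  299.92261653] [-0.54  0.24  1.61  0.    1.29  0.96]
```

Request:
step_arm:
  plan:
    - {"offset": [-0.1,0.2,2],"rot": [0,0,0],"gripper": 8.5}
    - {"offset": [-0.1,0.2,4],"rot": [0,0,0],"gripper": 8.5}
    - {"offset": [-0.1,0.2,6],"rot": [0,0,0],"gripper": 8.5}
    - {"offset": [-0.1,0.2,8],"rot": [0,0,0],"gripper": 8.5}
    - {"offset": [-0.1,0.2,9.2],"rot": [0,0,0],"gripper": 8.5}
    - {"offset": [-0.1,0.2,9.2],"rot": [0,0,0],"gripper": 8.5}
    - {"offset": [-0.1,0.2,9.2],"rot": [0,0,0],"gripper": 8.5}
    - {"offset": [-0.1,0.2,9.2],"rot": [0,0,0],"gripper": 8.5}

```text
time_s: 4.45
eef_pos: [467.2, -147.8, 208.0]
ee_rot: [0.001, 0.999, 0.036, 0.001]
force: [0.1, -1.1, 0.3]
grip_width: 0.992
grip_force: 0.0
```

Run:
```python
from h import *
rel([467,-147.5,208],down(4.0))
c=snap('wrist','w3')
```

```text
offset [-0.02 -0.03 -0.  ] rot [ 0.1 -0.1  0.1] rows 0.0
```

View pics/w3.png

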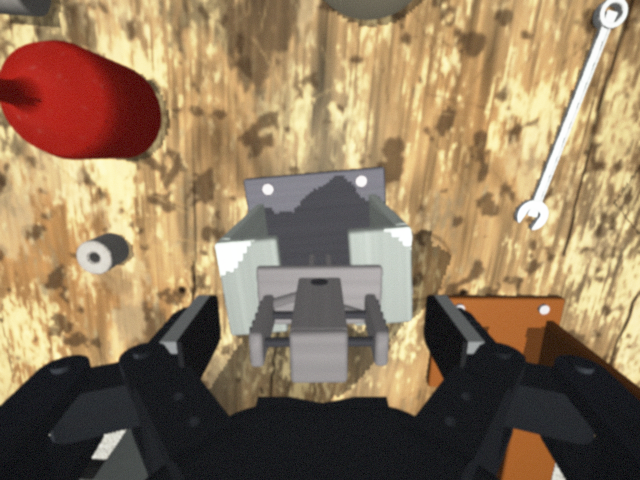

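The fingers (215 and 430) straddle the pads symmetrically, with the column at 319. I'll squeeze.

Request:
step_arm:
  plan:
    - {"offset": [0,0,0],"rot": [0,0,0],"gripper": 6.0}
    - {"offset": [0,0,0],"rot": [0,0,0],"gripper": 5.2}
    - {"offset": [0,0,0],"rot": [0,0,0],"gripper": 4.5}
    - {"offset": [0,0,0],"rot": [0,0,0],"gripper": 3.8}
    - {"offset": [0,0,0],"rot": [0,0,0],"gripper": 3.0}
    - {"offset": [0,0,0],"rot": [0,0,0],"gripper": 3.0}
    - {"offset": [0,0,0],"rot": [0,0,0],"gripper": 3.0}
    - {"offset": [0,0,0],"rot": [0,0,0],"gripper": 3.0}
  squeeze: 25

```text
time_s: 5.3
eef_pos: [467.2, -147.6, 208.4]
ee_rot: [0.0, 0.999, 0.036, 0.001]
force: [-2.7, 2.6, 13.2]
grip_width: 0.371
grip_force: 24.4
```

Request:
step_arm:
  plan:
    - {"offset": [0,0,-0.5],"rot": [0,0,0],"gripper": 3.0}
    - {"offset": [0,0,-1],"rot": [0,0,0],"gripper": 3.0}
    - {"offset": [0,0,-2],"rot": [0,0,0],"gripper": 3.0}
    - {"offset": [0,0,-3],"rot": [0,0,0],"gripper": 3.0}
    - {"offset": [0,0,-4],"rot": [0,0,0],"gripper": 3.0}
    - {"offset": [0,0,-5.5],"rot": [0,0,0],"gripper": 3.0}
    - {"offset": [0,0,-7.5],"rot": [0,0,0],"gripper": 3.0}
    - {"offset": [0,0,-9.5],"rot": [0,0,0],"gripper": 3.0}
    - {"offset": [0,0,-11],"rot": [0,0,0],"gripper": 3.0}
    - {"offset": [0,0,-11],"rot": [0,0,0],"gripper": 3.0}
    - {"offset": [0,0,-11],"rot": [0,0,0],"gripper": 3.0}

```text
time_s: 6.4
eef_pos: [466.7, -147.6, 316.7]
ee_rot: [0.0, 0.999, 0.036, 0.0]
force: [0.6, 0.0, -1.9]
grip_width: 0.368
grip_force: 25.6
```

Run:
```python
from h import *
s=sense();print(pose(s)[0])
a=snap('side','sd2')['color'];b=snap('wrist','w4')['color']
W=cloud(load('sd2')); P=load('sd2')
r=cv2.Rodrigues(np.array(P['rvec'],float))[0]; q=r@np.array([467,-147,230])+np.array(P['tvec']).ravel(); f=240/np.tan(np.radians(P['vertical_fov']/2))
u,v=int(q[0]/q[2]*f+P['cx']),int(q[1]/q[2]*f+P['cy']); print(u,v)
u0=max(0,u-55);v0=max(0,v-60)
A=cv2.resize(a[v0:v0+120,u0:u0+110,::-1],None,fx=4,fy=4,interpolation=cv2.INTER_CUBIC)
B=b[240:480,150:490,::-1]; B=cv2.copyMakeBorder(B,0,A.shape[0]-240,0,0,cv2.BORDER_CONSTANT)
cv2.imwrite('pics/m1.png',np.hstack([A,B]))
W=cloud(load('w4')); p,R_=pose(load('w4')['s']); T=(W-p)@R_.as_matrix()
m=(abs(T[...,1])<13)&(abs(T[...,0])<30)&(T[...,2]<60)&(T[...,2]>20)
Q=T[m]; print(len(Q),Q.mean(0) if len(Q) else 0,Q.min(0),Q.max(0)); t=Q[abs(Q[:,2]-np.percentile(Q[:,2],5))<2]; print(cv2.minAreaRect(t[:,:2].astype(np.float32)),t.mean(0))
```

```text
[ 466.69501413 -147.63458717  316.73320897]
314 233
5294 [ 3.12727286  0.13616301 38.43244009] [-11.07442618 -12.99235691  31.07094501] [10.01570712 12.99881777 59.98369504]
((-0.6042060852050781, 0.8808431625366211), (19.884138107299805, 20.94110870361328), 89.8858413696289) [-0.03626432  0.88648565 32.67940429]
```

View pics/m1.png

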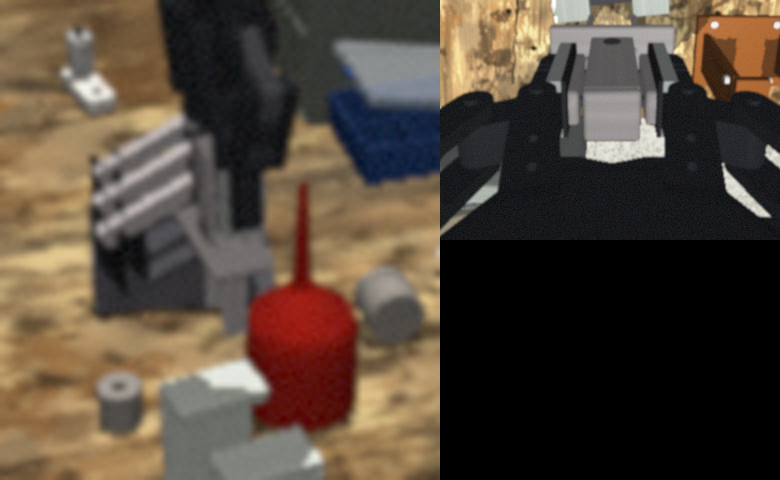

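The tweezers are lifted, fully squeezed and straight in the fingers; the column is centred between them. I'll compute the approach.

```bash
cat >> h.py <<'E'
rx=R.from_euler('z',-10.1,degrees=True)
xs=rx.apply([np.cos(np.pi/6),0,.5]); ns=rx.apply([-.5,0,np.cos(np.pi/6)])
Rt=R.from_matrix(np.stack([xs,np.cross(-ns,xs),-ns],1))
O=np.array([502.7,193.2,63.8])
def app(back,along=6,jaw=(0,0.7,124)): return O+along*xs-Rt.apply(jaw)+back*ns
E
python3 - <<'E'
from h import *
c=load('w4');W=cloud(c);p,r=pose(c['s']);T=(W-p)@r.as_matrix()
m=(abs(T[...,1]-.9)<8)&(abs(T[...,0])<7)&(abs(T[...,2]-32.7)<3); Q=T[m]; q=Q.mean(0); n=np.linalg.svd(Q-q)[2][2]; print('top normal in tool',n)
print(app(0),app(70)); rel(app(70)+[0,0,50],Rt); rel(app(70),Rt)
E
```

```text
top normal in tool [-0.00146611  0.00123592 -0.99999816]
[446.89918813 203.85065701 174.18715007] [412.44157683 209.98849242 234.80892833]
offset [ -2.85 -36.05   3.16] rot [-3.8 29.9 13.9] rows 7.3
offset [ -2.84 -36.04   8.16] rot [-3.8 29.9 13.9] rows 7.4
```

Request:
step_arm:
  plan:
    - {"offset": [-0.3,-4,0],"rot": [0,0,0],"gripper": 3.0}
    - {"offset": [-0.6,-8,0],"rot": [0,0,0],"gripper": 3.0}
    - {"offset": [-1,-12,0],"rot": [0,0,0],"gripper": 3.0}
    - {"offset": [-1.3,-16,0],"rot": [0,0,0],"gripper": 3.0}
    - {"offset": [-1.6,-20,0],"rot": [-0.6,5,2.3],"gripper": 3.0}
    - {"offset": [-1.9,-24,0.5],"rot": [-1.3,10,4.6],"gripper": 3.0}
    - {"offset": [-2.2,-28,1],"rot": [-1.9,15,7],"gripper": 3.0}
    - {"offset": [-2.5,-32,2],"rot": [-2.5,20,9.3],"gripper": 3.0}
    - {"offset": [-2.8,-36,3.2],"rot": [-3.2,25,11.6],"gripper": 3.0}
    - {"offset": [-2.8,-36,3.2],"rot": [-3.8,29.9,13.9],"gripper": 3.0}
    - {"offset": [-2.8,-36,3.2],"rot": [-3.8,29.9,13.9],"gripper": 3.0}
    - {"offset": [-2.8,-36,3.2],"rot": [-3.8,29.9,13.9],"gripper": 3.0}

```text
time_s: 7.7
eef_pos: [413.1, 209.2, 284.7]
ee_rot: [0.024, 0.962, -0.085, 0.257]
force: [0.9, -1.3, -0.7]
grip_width: 0.364
grip_force: 25.7
```

Run:
```python
from h import *
s=sense(); print(s['joints'].round(2)); rel(app(70)+[0,0,50],Rt);rel(app(70),Rt);rel(app(30),Rt)
c=snap('wrist','w5')
```

```text
[ 0.31  0.07  1.92 -0.36  0.72  2.28]
offset [-0.06 -0.06 -0.05] rot [0.1 0.1 0.1] rows 0.0
offset [-2.55 -0.08  4.28] rot [0.1 0.1 0.1] rows 1.0
offset [-2.55 -0.08  8.28] rot [0.1 0.1 0.1] rows 1.7
```

Request:
step_arm:
  plan:
    - {"offset": [-1.3,-0.05,2.1],"rot": [0,0,0],"gripper": 3.0}
    - {"offset": [-2.55,-0.05,4.3],"rot": [0,0,0],"gripper": 3.0}
    - {"offset": [-2.55,-0.05,6.3],"rot": [0,0,0],"gripper": 3.0}
    - {"offset": [-2.55,-0.05,7.5],"rot": [0,0,0],"gripper": 3.0}
    - {"offset": [-2.55,-0.05,8.3],"rot": [0,0,0],"gripper": 3.0}
    - {"offset": [-2.55,-0.05,8.3],"rot": [0,0,0],"gripper": 3.0}
    - {"offset": [-2.55,-0.05,8.3],"rot": [0,0,0],"gripper": 3.0}
    - {"offset": [-2.55,-0.05,8.3],"rot": [0,0,0],"gripper": 3.0}

```text
time_s: 8.55
eef_pos: [432.6, 206.5, 201.0]
ee_rot: [0.023, 0.962, -0.085, 0.259]
force: [-0.8, -0.6, -0.7]
grip_width: 0.366
grip_force: 25.7
```

Run:
```python
from h import *
rel(app(30),Rt);rel(app(0),Rt)
c=snap('wrist','w6'); cv2.imwrite('pics/w6c.png',cv2.resize(c['color'][90:390,140:500,::-1],None,fx=2,fy=2))
W=cloud(c); p,r=pose(c['s']); T=(W-p)@r.as_matrix()
m=(abs(T[...,1])<11)&(T[...,0]<12)&(T[...,0]>-14)&(T[...,2]>29)&(T[...,2]<36); Q=T[m];print('coltop',cv2.minAreaRect(Q[:,:2].astype(np.float32)),Q[:,2].mean())
m=(abs(T[...,1])<60)&(T[...,0]>15)&(T[...,0]<60)&(T[...,2]>140)&(T[...,2]<152); Q=T[m]
for lo in range(16,40,3):
    s=Q[(Q[:,0]>lo)&(Q[:,0]<=lo+3)]; k=np.sort(s[:,1]) if len(s) else []
    seg=np.split(k,np.where(np.diff(k)>4)[0]+1) if len(s) else []
    print(lo,[(g[0].round(1),g[-1].round(1),len(g)) for g in seg if len(g)>4], s[:,2].mean().round(1) if len(s) else 0)
```

```text
offset [-0.08  0.01  0.05] rot [ 0.1 -0.1 -0. ] rows 0.0
offset [-0.09  0.    3.05] rot [ 0.1 -0.1 -0. ] rows 0.6
coltop ((-0.14008235931396484, 0.3454885482788086), (20.089130401611328, 21.044992446899414), 89.03756713867188) 33.671406860622795
16 [(np.float64(-43.4), np.float64(-31.4), 85), (np.float64(-5.3), np.float64(6.4), 80), (np.float64(32.4), np.float64(44.2), 84)] 147.3
19 [(np.float64(-56.6), np.float64(57.6), 663)] 149.5
22 [(np.float64(-56.2), np.float64(57.5), 526)] 149.0
25 [(np.float64(-43.1), np.float64(-31.4), 86), (np.float64(-12.2), np.float64(13.4), 145), (np.float64(32.4), np.float64(44.2), 84)] 147.3
28 [(np.float64(-43.3), np.float64(-31.3), 88), (np.float64(-12.3), np.float64(13.4), 200), (np.float64(32.3), np.float64(44.3), 94)] 147.1
31 [(np.float64(-43.6), np.float64(-31.3), 98), (np.float64(-12.2), np.float64(13.3), 196), (np.float64(32.3), np.float64(44.0), 91)] 147.3
34 [(np.float64(-42.9), np.float64(-31.9), 37), (np.float64(-12.2), np.float64(12.6), 84), (np.float64(32.7), np.float64(43.9), 42)] 148.9
37 [] 0
```

View pics/w6c.png

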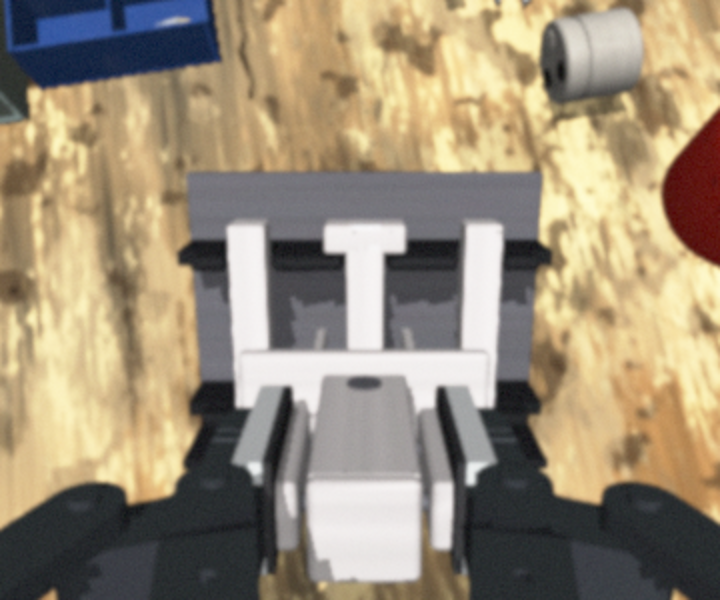

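The jaws straddle the T slide, visible at (322,340) and (407,340) either side of the bar at (365,310). The offset is 0.2 mm; I'll advance about 29.5 mm.

Request:
step_arm:
  plan:
    - {"offset": [0,0,0.8],"rot": [0,0,0],"gripper": 3.0}
    - {"offset": [0,0,1.6],"rot": [0,0,0],"gripper": 3.0}
    - {"offset": [0,0,2.3],"rot": [0,0,0],"gripper": 3.0}
    - {"offset": [0,0,2.9],"rot": [0,0,0],"gripper": 3.0}
    - {"offset": [0,0,2.95],"rot": [0,0,0],"gripper": 3.0}
    - {"offset": [0,0,2.95],"rot": [0,0,0],"gripper": 3.0}
    - {"offset": [0,0,2.95],"rot": [0,0,0],"gripper": 3.0}

```text
time_s: 9.3
eef_pos: [447.0, 203.8, 174.9]
ee_rot: [0.023, 0.962, -0.085, 0.258]
force: [0.4, -0.1, -1.0]
grip_width: 0.366
grip_force: 25.7
```

Run:
```python
from h import *
rel(app(0),Rt)
c=snap('wrist','w7')
W=cloud(c); p,r=pose(c['s']); T=(W-p)@r.as_matrix()
m=(abs(T[...,1])<60)&(T[...,0]>15)&(T[...,0]<60)&(T[...,2]>112)&(T[...,2]<121); Q=T[m]
for lo in range(16,40,3):
    s=Q[(Q[:,0]>lo)&(Q[:,0]<=lo+3)]; k=np.sort(s[:,1]) if len(s) else []
    seg=np.split(k,np.where(np.diff(k)>4)[0]+1) if len(s) else []
    print(lo,[(g[0].round(1),g[-1].round(1),len(g)) for g in seg if len(g)>4], s[:,2].mean().round(1) if len(s) else 0)
```

```text
offset [-0.05 -0.    0.05] rot [ 0.1 -0.1 -0. ] rows 0.0
16 [(np.float64(-43.6), np.float64(-31.4), 113), (np.float64(-5.1), np.float64(6.2), 108), (np.float64(32.4), np.float64(44.0), 113)] 117.2
19 [(np.float64(-56.4), np.float64(57.0), 528)] 118.4
22 [(np.float64(-55.1), np.float64(56.3), 480)] 118.2
25 [(np.float64(-43.7), np.float64(-31.5), 117), (np.float64(-12.3), np.float64(13.3), 185), (np.float64(32.2), np.float64(44.3), 124)] 117.2
28 [(np.float64(-43.3), np.float64(-31.5), 118), (np.float64(-12.2), np.float64(13.4), 241), (np.float64(32.2), np.float64(44.0), 113)] 117.2
31 [(np.float64(-43.1), np.float64(-31.4), 119), (np.float64(-12.2), np.float64(13.3), 254), (np.float64(32.2), np.float64(44.4), 123)] 117.2
34 [(np.float64(-43.2), np.float64(-31.7), 65), (np.float64(-12.2), np.float64(13.3), 152), (np.float64(32.3), np.float64(44.1), 74)] 118.1
37 [] 0
```

Request:
step_arm:
  plan:
    - {"offset": [0,0,0],"rot": [0,0,0],"gripper": 3.5}
    - {"offset": [0,0,0],"rot": [0,0,0],"gripper": 3.9}
    - {"offset": [0,0,0.05],"rot": [0,0,0],"gripper": 4.3}
    - {"offset": [0,0,0.05],"rot": [0,0,0],"gripper": 4.7}
    - {"offset": [0,0,0.05],"rot": [0,0,0],"gripper": 5.2}
    - {"offset": [0,0,0.05],"rot": [0,0,0],"gripper": 6}
    - {"offset": [0,0,0.05],"rot": [0,0,0],"gripper": 7}
    - {"offset": [0,0,0.05],"rot": [0,0,0],"gripper": 7}
    - {"offset": [0,0,0.05],"rot": [0,0,0],"gripper": 7}
    - {"offset": [0,0,0.05],"rot": [0,0,0],"gripper": 7}

```text
time_s: 10.35
eef_pos: [447.3, 203.7, 174.3]
ee_rot: [0.023, 0.962, -0.085, 0.258]
force: [1.3, -0.1, -0.2]
grip_width: 0.822
grip_force: 0.0
```

Run:
```python
from h import *
c=snap('wrist','w8'); cv2.imwrite('pics/w8c.png',cv2.resize(c['color'][120:420,140:500,::-1],None,fx=2,fy=2))
W=cloud(c); p,r=pose(c['s']); T=(W-p)@r.as_matrix(); print(p)
m=(abs(T[...,1])<12)&(T[...,0]<25)&(T[...,0]>-20)&(T[...,2]>22)&(T[...,2]<45); Q=T[m]
q=Q[Q[:,2]<Q[:,2].min()+6]
n=np.linalg.svd(q-q.mean(0))[2][2]; print('coltop',cv2.minAreaRect(q[:,:2].astype(np.float32)),q.mean(0),n,len(q))
m=(abs(T[...,1])<60)&(T[...,0]>15)&(T[...,0]<60)&(T[...,2]>108)&(T[...,2]<125); Q=T[m]
for lo in range(16,48,3):
    s=Q[(Q[:,0]>lo)&(Q[:,0]<=lo+3)&(abs(Q[:,1])<20)]; print(lo,s[:,1].min().round(1),s[:,1].max().round(1),s[:,2].mean().round(1)) if len(s) else 0
```

```text
[447.27562764 203.71397216 174.33318537]
coltop ((-0.4328804016113281, 0.33551692962646484), (21.02734375, 20.17828369140625), 0.18836234509944916) [ 0.89357633  0.33689655 31.9479441 ] [ 4.97661551e-02  9.05197945e-04 -9.98760487e-01] 3206
16 -5.6 5.6 116.4
19 -20.0 19.9 119.1
22 -19.9 20.0 119.8
25 -12.8 12.9 116.5
28 -12.8 12.8 116.4
31 -12.7 12.7 116.5
34 -13.1 12.6 118.8
```

View pics/w8c.png

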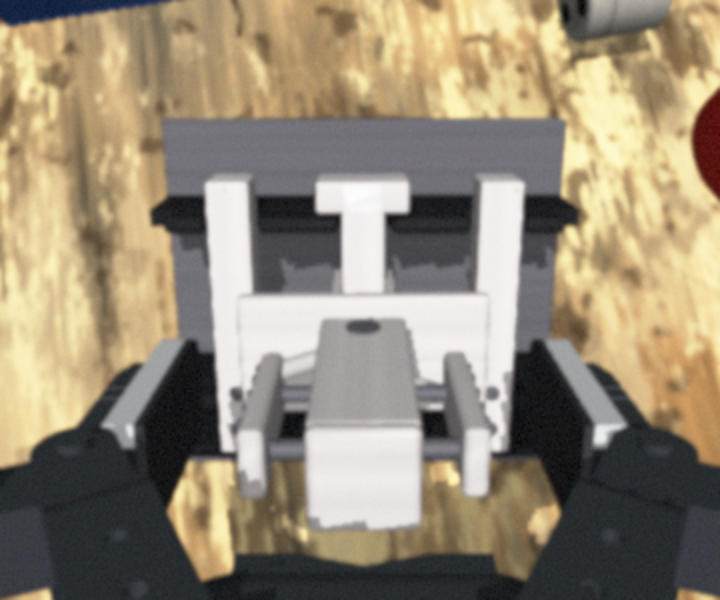

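The tweezers grip the slide on their own, clear of the fingers (pads at 265 and 465, fingers at 150 and 590). I'll retract and turn 90°.

Request:
step_arm:
  plan:
    - {"offset": [-0.05,0.03,-1.5],"rot": [0,0,0],"gripper": 8}
    - {"offset": [-0.05,0.03,-3.5],"rot": [0,0,0],"gripper": 8.5}
    - {"offset": [-0.05,0.03,-6.5],"rot": [0,0,0],"gripper": 8.5}
    - {"offset": [-0.05,0.03,-6.5],"rot": [0,0,0],"gripper": 8.5}

```text
time_s: 10.8
eef_pos: [414.6, 209.9, 233.0]
ee_rot: [0.022, 0.961, -0.085, 0.26]
force: [0.4, 1.0, 0.0]
grip_width: 0.992
grip_force: 0.0
```

Request:
step_arm:
  plan:
    - {"offset": [0,0,0],"rot": [0,0,-8],"gripper": 8.5}
    - {"offset": [0,0,0],"rot": [0,0,-16],"gripper": 8.5}
    - {"offset": [0,0,0],"rot": [0,0,-24],"gripper": 8.5}
    - {"offset": [0,0,0],"rot": [0,0,-32],"gripper": 8.5}
    - {"offset": [0,0,0],"rot": [0,0,-40],"gripper": 8.5}
    - {"offset": [0,0,0],"rot": [0,0,-48],"gripper": 8.5}
    - {"offset": [0,0,0],"rot": [0,0,-56],"gripper": 8.5}
    - {"offset": [0,0,0],"rot": [0,0,-64],"gripper": 8.5}
    - {"offset": [0,0,0],"rot": [0,0,-72],"gripper": 8.5}
    - {"offset": [0,0,0],"rot": [0,0,-80],"gripper": 8.5}
    - {"offset": [0,0,0],"rot": [0,0,-88],"gripper": 8.5}
    - {"offset": [0,0,0],"rot": [0,0,-90],"gripper": 8.5}

```text
time_s: 12.0
eef_pos: [414.9, 209.2, 229.7]
ee_rot: [0.2, 0.739, 0.622, 0.165]
force: [0.3, -0.2, 0.2]
grip_width: 0.997
grip_force: 0.0
```

Request:
step_arm:
  plan:
    - {"offset": [0,0,0],"rot": [0,0,0],"gripper": 8.5}
    - {"offset": [0,0,0],"rot": [0,0,0],"gripper": 8.5}

```text
time_s: 12.2
eef_pos: [414.8, 209.2, 230.0]
ee_rot: [0.199, 0.741, 0.619, 0.166]
force: [0.3, 0.4, -0.4]
grip_width: 0.991
grip_force: 0.0
```

Run:
```python
from h import *
rel(app(65,along=6),Rt*R.from_euler('z',-90,degrees=True))
c=snap('wrist','w9'); print(c['s']['joints'].round(2)); cv2.imwrite('pics/w9.png',c['color'][:,:,::-1])
W=cloud(c); p,r=pose(c['s']); T=(W-p)@r.as_matrix()
m=(abs(T[...,0])<20)&(abs(T[...,1])<20)&(T[...,2]>88)&(T[...,2]<105); Q=T[m]
b=np.median(Q[:,2]); print(b); q=Q[abs(Q[:,2]-b)<1.8]
n=np.linalg.svd(q-q.mean(0))[2][2]; print('coltop',cv2.minAreaRect(q[:,:2].astype(np.float32)),q.mean(0),n,len(q))
```

```text
offset [ 0.03  0.03 -0.04] rot [ 0.   0.1 -0.1] rows 0.0
[ 0.31  0.15  1.99 -0.45  0.57  0.81]
96.59840786524589
coltop ((0.46460819244384766, -0.2891826629638672), (19.68397331237793, 20.479562759399414), 89.3320541381836) [ 1.01026439 -0.12256049 96.42085925] [ 0.00570847 -0.00558251 -0.99996812] 1383
```

View pics/w9.png

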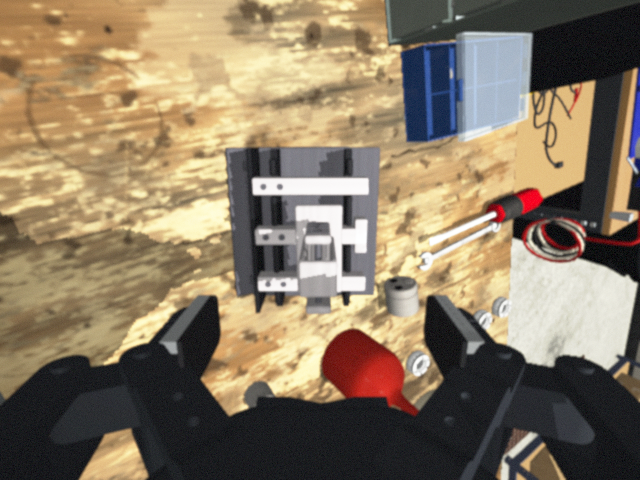

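The column is centred between the fingers (318,260), square and undisturbed. I'll advance and close on the x faces.

Request:
step_arm:
  plan:
    - {"offset": [0.04,-0.02,1.5],"rot": [0,0,0],"gripper": 8.5}
    - {"offset": [0.04,-0.02,3],"rot": [0,0,0],"gripper": 8.5}
    - {"offset": [0.04,-0.02,4.5],"rot": [0,0,0],"gripper": 8.5}
    - {"offset": [0.04,-0.02,5.6],"rot": [0,0,0],"gripper": 8.5}
    - {"offset": [0.04,-0.02,6.1],"rot": [0,0,0],"gripper": 8.5}
    - {"offset": [0.04,-0.02,6.1],"rot": [0,0,0],"gripper": 8.5}
    - {"offset": [0.04,-0.02,6.1],"rot": [0,0,0],"gripper": 8.5}
    - {"offset": [0.04,-0.02,6.1],"rot": [0,0,0],"gripper": 6}

```text
time_s: 13.05
eef_pos: [444.7, 204.4, 178.0]
ee_rot: [0.199, 0.74, 0.62, 0.166]
force: [-0.2, -0.6, 0.0]
grip_width: 0.855
grip_force: 0.0
```

```bash
cat >> h.py <<'E'
def col(c,lo=25,hi=45):
    W=cloud(c); p,r=pose(c['s']); T=(W-p)@r.as_matrix()
    m=(abs(T[...,0])<14)&(abs(T[...,1])<14)&(T[...,2]>lo)&(T[...,2]<hi); Q=T[m]; b=np.percentile(Q[:,2],15); q=Q[abs(Q[:,2]-b)<1.8]
    n=np.linalg.svd(q-q.mean(0))[2][2]; print('col',[np.round(x,1) for x in cv2.minAreaRect(q[:,:2].astype(np.float32))],q.mean(0).round(2),n.round(3),len(q)); return T
E
python3 - <<'E'
from h import *
rel(app(4,along=6),Rt*R.from_euler('z',-90,degrees=True)); c=snap('wrist','w10'); col(c)
E
```

```text
offset [-0.02  0.    0.04] rot [ 0.1  0.1 -0. ] rows 0.0
col [array([-0. , -0.4]), array([20.6, 19.9]), np.float64(0.1)] [ 0.49 -0.39 36.18] [ 0.001  0.001 -1.   ] 2740
```

Request:
step_arm:
  plan:
    - {"offset": [0,-0.04,0],"rot": [0,0,0],"gripper": 4.5}
    - {"offset": [0,-0.04,0],"rot": [0,0,0],"gripper": 3.2}
    - {"offset": [0,-0.04,0],"rot": [0,0,0],"gripper": 2.5}
    - {"offset": [0,-0.04,0],"rot": [0,0,0],"gripper": 2.1}
    - {"offset": [0,-0.04,0],"rot": [0,0,0],"gripper": 1.7}
    - {"offset": [0,-0.04,0],"rot": [0,0,0],"gripper": 1.2}
    - {"offset": [0,-0.04,0],"rot": [0,0,0],"gripper": 1}
    - {"offset": [0,-0.04,0],"rot": [0,0,0],"gripper": 1}
    - {"offset": [0,-0.04,0],"rot": [0,0,0],"gripper": 1}
  squeeze: 50

```text
time_s: 14.0
eef_pos: [444.2, 204.3, 177.2]
ee_rot: [0.199, 0.741, 0.62, 0.166]
force: [-3.7, 0.4, 3.0]
grip_width: 0.225
grip_force: 50.1
```

Run:
```python
from h import *
c=snap('wrist','w11'); col(c); print(pose(c['s'])[0],c['s']['force'],c['s']['grip_force'])
```

```text
col [array([0.1, 0.1]), array([23.3, 27.9]), np.float64(0.3)] [ 0.83  1.53 35.57] [-0.005  0.004 -1.   ] 2947
[444.24531487 204.31149596 177.16651399] [-3.69430796  0.35442984  2.95792823] 50.101421400904655
```

Request:
step_arm:
  plan:
    - {"offset": [0,0,-0.3],"rot": [0,0,0],"gripper": 1}
    - {"offset": [0,0,-0.7],"rot": [0,0,0],"gripper": 1}
    - {"offset": [0,0,-1.2],"rot": [0,0,0],"gripper": 1}
    - {"offset": [0,0,-1.8],"rot": [0,0,0],"gripper": 1}
    - {"offset": [0,0,-2.6],"rot": [0,0,0],"gripper": 1}
    - {"offset": [0,0,-3.6],"rot": [0,0,0],"gripper": 1}
    - {"offset": [0,0,-4.8],"rot": [0,0,0],"gripper": 1}
    - {"offset": [0,0,-6],"rot": [0,0,0],"gripper": 1}
    - {"offset": [0,0,-7.2],"rot": [0,0,0],"gripper": 1}
    - {"offset": [0,0,-8],"rot": [0,0,0],"gripper": 1}
    - {"offset": [0,0,-8],"rot": [0,0,0],"gripper": 1}
    - {"offset": [0,0,-8],"rot": [0,0,0],"gripper": 1}

```text
time_s: 15.25
eef_pos: [404.9, 211.5, 246.5]
ee_rot: [0.199, 0.741, 0.62, 0.166]
force: [-0.6, -0.2, -2.3]
grip_width: 0.227
grip_force: 49.6
```

Run:
```python
from h import *
c=snap('wrist','w12'); T=col(c); print(pose(c['s'])[0],c['s']['force'],c['s']['grip_force'])
# slide seen? points in tool frame near tool z 110..130, |y|<60
m=(abs(T[...,1])<60)&(abs(T[...,0])<25)&(T[...,2]>85)&(T[...,2]<145); Q=T[m]
for lo in range(-60,60,8):
    s=Q[(Q[:,1]>lo)&(Q[:,1]<=lo+8)]
    if len(s): print(lo,len(s),s[:,0].min().round(1),s[:,0].max().round(1),np.percentile(s[:,2],[5,50,95]).round(1))
# stand 
W=cloud(load('w1'));
```

```text
col [array([-0.1, -0.1]), array([23.5, 27.9]), np.float64(0.8)] [ 0.78  1.64 35.58] [-0.007  0.002 -1.   ] 2923
[404.88967564 211.4910428  246.45294804] [-0.56023785 -0.20386475 -2.32690423] 49.55531246960163
-52 131 -5.9 6.3 [119.8 120.9 131.2]
-44 355 -6.3 6.5 [119.6 120.8 131.4]
-36 348 -6.1 6.4 [119.6 120.8 131.1]
-28 355 -5.9 6.7 [119.6 120.8 131.3]
-20 261 -6.0 25.0 [ 85.5 119.8 126.6]
-12 530 -15.9 25.0 [85.1 85.8 86.8]
-4 218 18.3 25.0 [85.2 85.9 86.9]
4 483 -15.8 25.0 [85.2 86.  86.9]
12 387 -3.0 25.0 [85.2 86.1 88.2]
20 393 -11.6 13.0 [119.6 120.9 130.5]
28 642 -12.4 13.7 [119.5 120.5 127.8]
36 40 -12.2 13.1 [120.  121.  122.1]
```

Run:
```python
from h import *
c=load('w1');W=cloud(c); col_=c['color'].astype(int); br=(col_[...,0]>110)&(col_[...,2]<60)&(col_[...,0]-col_[...,1]>40)
m=br&(W[...,0]>250)&(W[...,0]<600)&(W[...,1]<-170)&(W[...,1]>-320)&(W[...,2]<200); P=W[m]; print(len(P),np.percentile(P,[2,98],axis=0).round())
T=down(99); s=T.as_matrix()
d=np.array([np.cos(np.radians(9)),np.sin(np.radians(9)),0]); S=np.array([471.2,-145.7,0])
rel([405,211.5,330],T)
rel([405,211.5,246],T)
rel(S-105*d+[0,0,330],T)
```

```text
1168 [[ 336. -319.    7.]
 [ 421. -255.  121.]]
offset [-0.    4.2  -7.25] rot [ 29.7   5.1 -18.7] rows 4.1
offset [ 0.01 -0.    0.02] rot [ 29.7   5.1 -18.7] rows 4.1
offset [-37.44   6.68  -5.76] rot [ 29.7   5.1 -18.7] rows 7.7
```

Request:
step_arm:
  plan:
    - {"offset": [0,2,-3.6],"rot": [0,0,0],"gripper": 1}
    - {"offset": [0,4.2,-7.25],"rot": [6,1,-3.7],"gripper": 1}
    - {"offset": [-3,4.4,-7.2],"rot": [12,2,-7.5],"gripper": 1}
    - {"offset": [-6.5,4.6,-7],"rot": [18,3,-11.2],"gripper": 1}
    - {"offset": [-10.5,4.9,-6.8],"rot": [24,4.1,-15],"gripper": 1}
    - {"offset": [-14.5,5.2,-6.7],"rot": [29.7,5.1,-18.7],"gripper": 1}
    - {"offset": [-18.5,5.4,-6.6],"rot": [29.7,5.1,-18.7],"gripper": 1}
    - {"offset": [-23,5.7,-6.4],"rot": [29.7,5.1,-18.7],"gripper": 1}
    - {"offset": [-27.5,6,-6.2],"rot": [29.7,5.1,-18.7],"gripper": 1}
    - {"offset": [-32,6.3,-6],"rot": [29.7,5.1,-18.7],"gripper": 1}
    - {"offset": [-35.5,6.5,-5.9],"rot": [29.7,5.1,-18.7],"gripper": 1}
    - {"offset": [-37.4,6.7,-5.8],"rot": [29.7,5.1,-18.7],"gripper": 1}

```text
time_s: 16.5
eef_pos: [367.0, -164.4, 330.1]
ee_rot: [0.0, 0.651, 0.76, 0.0]
force: [0.9, -0.0, -1.7]
grip_width: 0.228
grip_force: 49.7
```

Request:
step_arm:
  plan:
    - {"offset": [0,0,0],"rot": [0,0,0],"gripper": 1}
    - {"offset": [0,0,0],"rot": [0,0,0],"gripper": 1}
    - {"offset": [0,0,0],"rot": [0,0,0],"gripper": 1}

```text
time_s: 16.8
eef_pos: [367.6, -160.9, 330.5]
ee_rot: [0.0, 0.649, 0.761, 0.001]
force: [-0.8, 0.2, -1.9]
grip_width: 0.225
grip_force: 49.7
```

```bash
cat >> h.py <<'E'
T99=down(99); d=np.array([np.cos(np.radians(9)),np.sin(np.radians(9)),0]); S=np.array([471.2,-145.7,0])
E
python3 - <<'E'
from h import *
c=snap('wrist','w13'); T=col(c); print(c['s']['joints'].round(2),pose(c['s'])[0])
rel(S-105*d+[0,0,330],T99); rel(S-105*d+[0,0,223],T99)
m=(abs(T[...,1])<60)&(abs(T[...,0])<25)&(T[...,2]>105)&(T[...,2]<145); Q=T[m]
for lo in (-52,-44,-36,-28,20,28,36):
    s=Q[(Q[:,1]>lo)&(Q[:,1]<=lo+8)]
    if len(s): print(lo,len(s),s[:,0].min().round(1),s[:,0].max().round(1),np.percentile(s[:,2],[5,50,95]).round(1))
E
```

```text
col [array([-0.8, -0. ]), array([23.4, 27.7]), np.float64(0.5)] [ 0.25  1.14 34.69] [-0.005  0.002 -1.   ] 3159
[-0.71  0.01  1.78  0.    1.34 -0.87] [ 367.59515586 -160.85043315  330.49971962]
offset [-0.13 -0.04  0.06] rot [ 0.1 -0.   0.1] rows 0.0
offset [-0.13 -0.05 10.76] rot [ 0.1 -0.   0.1] rows 2.2
-52 146 -6.0 5.8 [118.9 120.  129.4]
-44 336 -6.0 6.0 [118.7 119.9 129.5]
-36 337 -6.1 6.2 [118.7 119.9 129.7]
-28 338 -6.1 6.0 [118.6 119.8 129.8]
20 414 -12.7 12.9 [118.8 119.9 130.3]
28 631 -12.9 13.1 [118.6 119.6 125.8]
36 13 -11.4 4.7 [119.7 120.3 121.1]
```

Slide still level. I'll descend, then recheck the stand in this view.

Request:
step_arm:
  plan:
    - {"offset": [-0.13,-0.05,2.5],"rot": [0,0,0],"gripper": 1}
    - {"offset": [-0.13,-0.05,5],"rot": [0,0,0],"gripper": 1}
    - {"offset": [-0.13,-0.05,7.5],"rot": [0,0,0],"gripper": 1}
    - {"offset": [-0.13,-0.05,9.5],"rot": [0,0,0],"gripper": 1}
    - {"offset": [-0.13,-0.05,10.7],"rot": [0,0,0],"gripper": 1}
    - {"offset": [-0.13,-0.05,10.7],"rot": [0,0,0],"gripper": 1}
    - {"offset": [-0.13,-0.05,10.7],"rot": [0,0,0],"gripper": 1}

```text
time_s: 17.55
eef_pos: [367.6, -162.7, 224.2]
ee_rot: [0.001, 0.649, 0.761, 0.0]
force: [0.3, -0.4, -2.1]
grip_width: 0.226
grip_force: 49.6
```

Run:
```python
from h import *
c=snap('wrist','w14'); T=col(c); W=cloud(c)
m=(abs(T[...,2]-103)<6)&(T[...,1]>60)&(abs(T[...,0])<80)
print(m.sum()); Q=T[m]
if m.sum()>30: print('rails',cv2.minAreaRect(Q[:,:2].astype(np.float32)),Q.mean(0))
# inner edges of rails
for lo in range(76,136,6):
    s=Q[(Q[:,1]>lo)&(Q[:,1]<=lo+6)]
    k=np.sort(s[:,0]); seg=np.split(k,np.where(np.diff(k)>6)[0]+1) if len(k) else []
    print(lo,[(g[0].round(1),g[-1].round(1),len(g)) for g in seg if len(g)>4])
rel(S-105*d+[0,0,223],T99); rel(S+[0,0,223],T99)
```

```text
col [array([-1. , -0.1]), array([23.8, 27.8]), np.float64(1.3)] [ 0.24  1.21 34.65] [-0.009  0.001 -1.   ] 3106
10290
rails ((1.0639152526855469, 103.86225128173828), (50.902610778808594, 94.04315948486328), 89.84497833251953) [  6.50648227 102.95442135 103.49301528]
76 [(np.float64(-39.2), np.float64(-15.8), 371), (np.float64(18.2), np.float64(47.9), 595)]
82 [(np.float64(-42.2), np.float64(-15.4), 476), (np.float64(18.4), np.float64(48.0), 681)]
88 [(np.float64(-46.0), np.float64(-15.4), 527), (np.float64(18.5), np.float64(47.9), 672)]
94 [(np.float64(-45.5), np.float64(-14.9), 556), (np.float64(18.5), np.float64(48.0), 673)]
100 [(np.float64(-45.9), np.float64(-15.5), 537), (np.float64(18.4), np.float64(48.0), 668)]
106 [(np.float64(-45.6), np.float64(-15.3), 539), (np.float64(18.4), np.float64(48.0), 681)]
112 [(np.float64(-45.6), np.float64(-15.5), 536), (np.float64(18.3), np.float64(48.0), 675)]
118 [(np.float64(-45.9), np.float64(-15.5), 552), (np.float64(18.4), np.float64(48.0), 672)]
124 [(np.float64(-45.4), np.float64(-15.5), 396), (np.float64(18.3), np.float64(47.9), 483)]
130 []
offset [ 0.08 -0.01  0.14] rot [0.1 0.1 0.1] rows 0.0
offset [ 0.07 10.49  0.16] rot [0.1 0.1 0.1] rows 2.1
```

Request:
step_arm:
  plan:
    - {"offset": [0.12,0,0],"rot": [0,0,0],"gripper": 1}
    - {"offset": [0.12,1.5,0.1],"rot": [0,0,0],"gripper": 1}
    - {"offset": [0.12,3,0.1],"rot": [0,0,0],"gripper": 1}
    - {"offset": [0.12,4.5,0.1],"rot": [0,0,0],"gripper": 1}
    - {"offset": [0.12,6,0.1],"rot": [0,0,0],"gripper": 1}
    - {"offset": [0.12,7.5,0.1],"rot": [0,0,0],"gripper": 1}
    - {"offset": [0.12,9,0.1],"rot": [0,0,0],"gripper": 1}
    - {"offset": [0.12,10.4,0.1],"rot": [0,0,0],"gripper": 1}
    - {"offset": [0.12,10.4,0.1],"rot": [0,0,0],"gripper": 1}
    - {"offset": [0.12,10.4,0.1],"rot": [0,0,0],"gripper": 1}
    - {"offset": [0.12,10.4,0.1],"rot": [0,0,0],"gripper": 1}

```text
time_s: 18.7
eef_pos: [469.4, -145.6, 223.0]
ee_rot: [0.0, 0.649, 0.76, 0.0]
force: [0.2, 0.0, -1.7]
grip_width: 0.226
grip_force: 49.8
```

```bash
cat > chk.py <<'E'
from h import *
import sys
c=snap('wrist',sys.argv[1]); T=col(c,25,45); p=pose(c['s'])[0]; print(p,c['s']['force'].round(1))
m=(abs(T[...,2]-(p[2]-120.5))<4)&(abs(T[...,1])<35)&(abs(T[...,0])<60)&(abs(T[...,0])>31); Q=T[m]
print('rail z',len(Q),np.median(Q[:,2]).round(1),'right rail',Q[Q[:,0]>0].min(0).round(1),Q[Q[:,0]>0].max(0).round(1))
m=(abs(T[...,2]-85)<2.5)&(abs(T[...,1])<18)&(abs(T[...,0])<32);print('flange top',np.median(T[m][:,2]).round(1),m.sum())
rel(S+[0,0,211],T99)
E
python3 chk.py w15
```

```text
col [array([-0.7, -0.1]), array([23.3, 28. ]), np.float64(0.4)] [ 0.29  1.18 34.7 ] [-0.008  0.003 -1.   ] 3162
[ 469.38935631 -145.55158478  222.96112176] [ 0.2  0.  -1.7]
rail z 3139 102.0 right rail [ 31.  -24.3 100. ] [ 47.   25.9 106.5]
flange top 85.0 2611
offset [-0.04  0.18  1.19] rot [ 0.1  0.  -0. ] rows 0.2
```

Request:
step_arm:
  plan:
    - {"offset": [0,0.06,0.4],"rot": [0,0,0],"gripper": 1}
    - {"offset": [0,0.06,0.8],"rot": [0,0,0],"gripper": 1}
    - {"offset": [0,0.06,1.1],"rot": [0,0,0],"gripper": 1}
    - {"offset": [0,0.06,1.15],"rot": [0,0,0],"gripper": 1}
    - {"offset": [0,0.06,1.15],"rot": [0,0,0],"gripper": 1}
    - {"offset": [0,0.06,1.15],"rot": [0,0,0],"gripper": 1}

```text
time_s: 19.35
eef_pos: [470.4, -145.4, 211.2]
ee_rot: [0.0, 0.649, 0.76, 0.0]
force: [-1.4, -0.1, -0.7]
grip_width: 0.229
grip_force: 50.0
```

```bash
python3 chk.py w16
```

```text
col [array([-0.9,  0. ]), array([23.7, 27.8]), np.float64(0.1)] [ 0.24  1.19 34.7 ] [-0.006  0.001 -1.   ] 3159
[ 470.44707072 -145.43589119  211.2197376 ] [-1.4 -0.1 -0.7]
rail z 3589 90.2 right rail [ 31.  -25.2  87.7] [47.1 24.8 94.7]
flange top 84.9 2603
offset [-0.04  0.07  0.02] rot [ 0.1 -0.   0. ] rows 0.0
```

Request:
step_arm:
  plan:
    - {"offset": [0,0,0.03],"rot": [0,0,0],"gripper": 1.8}
    - {"offset": [0,0,0.03],"rot": [0,0,0],"gripper": 2.1}
    - {"offset": [0,0,0.03],"rot": [0,0,0],"gripper": 2.4}
    - {"offset": [0,0,0.03],"rot": [0,0,0],"gripper": 3}
    - {"offset": [0,0,0.03],"rot": [0,0,0],"gripper": 4.5}
    - {"offset": [0,0,0.03],"rot": [0,0,0],"gripper": 6.5}
    - {"offset": [0,0,0.03],"rot": [0,0,0],"gripper": 8}
    - {"offset": [0,0,0.03],"rot": [0,0,0],"gripper": 8}
    - {"offset": [0,0,0.03],"rot": [0,0,0],"gripper": 8}
  squeeze: 20

```text
time_s: 20.3
eef_pos: [470.5, -145.4, 211.0]
ee_rot: [0.0, 0.649, 0.76, 0.0]
force: [0.7, 0.9, 0.3]
grip_width: 0.936
grip_force: 0.0
```

```bash
python3 chk.py w17
```

```text
col [array([-0.3,  1.6]), array([21. , 19.8]), np.float64(1.2)] [ 0.2   1.57 34.97] [ 0.005  0.003 -1.   ] 2794
[ 470.48931267 -145.43884089  210.98088643] [0.7 0.9 0.3]
rail z 4542 90.0 right rail [ 31.  -25.4  87.3] [47.  24.8 94.5]
flange top 85.0 2971
offset [-0.03  0.07 -0.  ] rot [0.1 0.  0. ] rows 0.0
```

Resting upright on the rails. I'll retract straight up and check.

Request:
step_arm:
  plan:
    - {"offset": [0,0.1,-1.5],"rot": [0,0,0],"gripper": 8.5}
    - {"offset": [0,0.1,-4],"rot": [0,0,0],"gripper": 8.5}
    - {"offset": [0,0.1,-8],"rot": [0,0,0],"gripper": 8.5}
    - {"offset": [0,0.1,-12],"rot": [0,0,0],"gripper": 8.5}
    - {"offset": [0,0.1,-16],"rot": [0,0,0],"gripper": 8.5}
    - {"offset": [0,0.1,-16],"rot": [0,0,0],"gripper": 8.5}
    - {"offset": [0,0.1,-16],"rot": [0,0,0],"gripper": 8.5}
    - {"offset": [0,0.1,-16],"rot": [0,0,0],"gripper": 8.5}

```text
time_s: 21.15
eef_pos: [471.0, -145.2, 369.8]
ee_rot: [-0.001, 0.649, 0.76, 0.0]
force: [-0.8, -0.5, -0.3]
grip_width: 0.997
grip_force: 0.0
```

Run:
```python
from h import *
c=snap('wrist','w18'); W=cloud(c); D=W-S; a=D@d; b=D@np.array([-d[1],d[0],0])
m=(abs(a)<25)&(abs(b)<20)&(abs(W[...,2]-175)<3); q=W[m]; n=np.linalg.svd(q-q.mean(0))[2][2]; print('top',cv2.minAreaRect(q[:,:2].astype(np.float32)),q.mean(0),n)
m=(abs(a)<28)&(abs(b)<50)&(abs(W[...,2]-120.5)<2); print('rails',cv2.minAreaRect(W[m][:,:2].astype(np.float32)))
m=(abs(a)<60)&(abs(b)<16)&(W[...,2]>70)&(W[...,2]<105)
for lo in range(-60,60,10):
    s=m&(a>lo)&(a<=lo+10)
    if s.sum()>10: print(lo,s.sum(),b[s].min().round(1),b[s].max().round(1),np.percentile(W[s][:,2],[50,90]).round(1))
print(sense()['time_s'])
```

```text
top ((472.733154296875, -149.9560546875), (19.1658878326416, 29.192798614501953), 9.233320236206055) [ 472.01639562 -145.24879592  175.90734744] [-0.00314017  0.00915072  0.9999532 ]
rails ((470.4458312988281, -145.60044860839844), (49.91999435424805, 94.02604675292969), 9.204445838928223)
-50 101 -5.7 6.3 [90.8 91.6]
-40 132 -5.6 6.4 [90.9 91.9]
-30 134 -5.7 6.3 [90.9 92.2]
-20 68 -5.5 6.2 [90.9 92.1]
10 26 -5.3 5.9 [91.3 92.2]
20 175 -12.7 13.0 [91.4 92.3]
30 159 -12.9 13.1 [91.6 92.7]
21.2
```

The tweezers are upright and centred, and the slide is level (90.8 to 91.6 mm along its length), inside the slot and clear.

```bash
python3 -c "
from h import *
print(finish_job())"
```

```text
the job is handed in; nothing more can be done
None
```

The job is handed in: the tweezers hang upright on the stand with the T-headed slide level in their jaws by my last check before handing in, and the plain slides and bench items were not deliberately touched. I viewed 11 pictures, one over the limit of 10, and the judge returned no verdict.

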